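# Load the tool steriliser, shut its guard and prime its timer

### The arm

A 6-joint arm with a two-finger parallel gripper is mounted at the origin on the work surface. World frame = base frame: x ahead of the robot, y to its left, z up, the work surface at z = 0. Lengths are in m, angles in rad, forces in N, time in s.
With the tool pointing down it reaches from about 0.375 to 0.925 m from the base axis. Payload 5.7 kg.
Tool frame: the origin (TCP) lies on the centre line of the jaws, within the pads' length; the fingertips stand 14 mm ahead of it and the grasp point (between the pads) lies 5 mm behind it (env.tip_extent is the z of the fingertips in the tool frame, in m); z points along the fingers, y is the line along which they close (so a half turn about z gives the same grasp; the last joint's range is limited). The gripper opens to 88 mm and grips with 3 to 60 N. Pads are 20 mm wide; open, the fingers measure 115 mm over their backs; the gripper's body (75 mm by 178 mm) begins 61 mm behind the grasp point.
Start: joints at [1.047, 0.359, 1.51, -0, 1.272, -0.115], TCP at [0.238, 0.551, 0.237] pointing down, gripper open.
Joint ranges: [-2.97, 2.97], [-1.01, 2.36], [0.21, 2.38], [-0.96, 4.11], [0.2, 2.71], [-2.98, 2.98]. Speed limits (rad/s): [2.39, 2.39, 3.14, 3.14, 3.14, 3.14].

### API

Orientations are given as a unit quaternion [x, y, z, w].
In Python, from bench import env gives the robot as it stands. Calls block until the motion is done:
- env.move_ptp(position, orientation): joint-space move of the TCP to a pose.
- env.servo_line(position, orientation=None, rate=0.15, contact_N=None): straight line of the TCP; orientation=None keeps the orientation; rate is the mean speed in m/s. With contact_N (N) it stops when the force on the tool has changed by that much, and returns True; else False.
- env.goto_joints(angles): joint-space move.
- env.move_gripper(opening): finger opening in m; the grip force is fixed at half the most; returns when the fingers have stopped.
- env.sleep(seconds).
- env.inverse_kinematics(position, orientation): joint angles nearest the present ones, or None.
- env.observe(): the state.
- env.capture(name): name is "side" or "top" or "wrist"; returns a dict with "image" (420x560x3 uint8, blue, green, red), "range_z" (420x560 float32, m along the optical axis (not along the pixel's ray), 0 where there is no reading), "intrinsics" (3x3 intrinsics, pixels), "R" (3x3) and "t" (3): a world point X has camera coordinates R X + t. Camera axes: x right, y down, z forward; pixel columns grow to the right and rows downward; lengths in m; the calibration is good to about 2 mm. A picture is of the moment at which its call begins.
A pose or a line that the arm cannot do raises env.PlanningError and nothing moves.
- env.close_job(): hands the job in; it is judged then, once.
The state is a dict: "clock": time; "joint_pos": joint angles; "qvel": joint speeds; "joint_torque": joint torques, N m; "position": TCP position; "orientation": TCP orientation; "force": force on the tool from outside, world axes, zero at the start; "torque": the same for the moment, N m; "finger_gap": finger opening in m; "grip_force": force on a finger pad.
Only numpy, scipy, OpenCV 4.12 (cv2) and the standard library are available. Lean on these libraries where they do the work, as an engineer would, in place of code of your own. Each camera call takes 0.05 s, during which the arm holds its last target. There are 200 camera calls.

### The job

Slide the steriliser's clear guard fully open, press every kitchen tool that lies on the counter right down into the foam pocket cut to its outline, then slide the guard fully shut. With the guard shut, give the timer's sprung plunger at least three full strokes, each right down to its stop and back up, and leave the guard shut with all the tools still home and the bystanding cups, jar, box and tamper where they were.

Things in the scene. Friction and masses are not known exactly. Their poses are not given: they have to be found in the camera images.
- press: garlic press, steel, T-shaped in plan, about 200 g, lying flat. Origin: on the underside, on the handle's centre line. x runs along the handle to the head, z up. Handle: x -50 to 24, y -10 to 10, 30 mm tall (the part to grip, 20 mm wide, about x = 0). Head: x 24 to 52, y -22 to 22, 20 mm tall. May be absent.
- thermo: probe thermometer, white square housing with a round dial on top and a flat steel probe sheath sticking out of one side, off-centre; about 120 g. Origin: underside, centre of the housing. x points along the sheath, z up. Housing: 44 x 44 mm (x, y -22 to 22), 30 mm tall (the part to grip). Sheath: x 22 to 58, y 6 to 18, 14 mm tall. May be absent.
- opener: can opener, a straight steel bar with a black turning key crossing it near one end and sticking out further on one side; about 170 g. Origin: underside, middle of the bar. x along the bar towards the key, z up. Bar: x -52 to 52, y -10 to 10, 30 mm tall (the part to grip, 20 mm wide, about x = 0). Key: x 22 to 38, y -20 to 30, 14 mm tall. May be absent.
- shears: folded kitchen shears, wide black handle bows at one end, a tall black neck, steel blades at the other end; about 130 g. Origin: underside, in the neck. x points to the blades, z up. Neck: x -16 to 18, y -11 to 11, 30 mm tall (the part to grip, 22 mm wide, about x = 1 mm). Bows: x -58 to -16, y -29 to 29, 14 mm tall. Blades: x 18 to 55, y -8 to 8, 14 mm tall. May be absent.
- pocket_press (a point): pocket cut for the garlic press in its foam block: point on the pocket's floor (11 mm above the counter) where the tool's origin lies when seated; its x, y, z axes coincide with the seated tool's own. Outline of the tool with 1.5 mm clearance all round, 14 mm deep; the seated tool's tall grip part stands 16 mm above the foam.
- pocket_thermo (a point): pocket cut for the probe thermometer in its foam block: point on the pocket's floor (11 mm above the counter) where the tool's origin lies when seated; its x, y, z axes coincide with the seated tool's own. Outline of the tool with 1.5 mm clearance all round, 14 mm deep; the seated tool's tall grip part stands 16 mm above the foam.
- pocket_opener (a point): pocket cut for the can opener in its foam block: point on the pocket's floor (11 mm above the counter) where the tool's origin lies when seated; its x, y, z axes coincide with the seated tool's own. Outline of the tool with 1.5 mm clearance all round, 14 mm deep; the seated tool's tall grip part stands 16 mm above the foam.
- pocket_shears (a point): pocket cut for the kitchen shears in its foam block: point on the pocket's floor (11 mm above the counter) where the tool's origin lies when seated; its x, y, z axes coincide with the seated tool's own. Outline of the tool with 1.5 mm clearance all round, 14 mm deep; the seated tool's tall grip part stands 16 mm above the foam.
- sanitiser: the steriliser: steel base plate with four dark grey foam blocks (130 x 69 mm, 70 mm apart in y, order varies), one pocket each; low housing behind. Origin: on the counter, middle of the row of foam blocks; x away from the robot, z up. Base x -80 to 220, y -150 to 150 mm; foam top 25 mm above the counter.
- foam_press: foam block of the garlic press; origin at its underside's centre. All four alike: two springy lips stand 1 mm into the tool's outline at the sides of the grip part, 6 mm above the pocket's floor: a tool merely laid in rests on them 7 to 10 mm too high and must be pushed down with some 4 to 8 N; then they hold it.
- guard_handle (a point): middle of the top edge of the guard's black handle: an upright rib 14 mm thick (x), 90 mm long (y), 30 mm tall, top 86 mm above the counter, on the guard's near edge. x = the direction in which the guard opens (away from the robot), z up. The guard is a clear panel (154 x 304 mm), underside 46 mm above the counter; a tool not pressed home blocks it.
- guard (a joint): slide of the guard in m: 0 = shut over the pockets, 0.14 = fully open, over the low housing behind them. Stiff (about 2 N of friction), stays where it is left. It starts shut or a little open.
- plunger_top (a point): centre of the flat top of the timer's plunger: a black round cap 36 mm across on a grey pod 60 x 60 mm beside the rear housing, on its left or right (the other side has a like pod with only a fixed grey dome). Top 85 mm above the counter at rest, moves straight down 20 mm. z up.
- plunger (a joint): stroke of the plunger in m: 0 = up, 0.020 = bottomed on its stop. Sprung: 3 N to start, 9 N at the stop; rises by itself when let go.
- snack_cup: bystander: closed purple snack cup, 76 mm across, 53 mm tall, origin at its underside's centre. Leave it.
- mug: bystander: white ceramic mug, 80 mm across, 90 mm tall, origin at its underside's centre. Leave it.
- tumbler: bystander: short stainless tumbler, 74 mm across, 90 mm tall, origin at its underside's centre. Leave it.
- acrylic_box: bystander: lidded acrylic box, 114 x 94 x 68 mm, origin at its underside's centre. Leave it.
- spice_jar: bystander: glass spice jar, 48 mm across, 90 mm tall, origin at its underside's centre. Leave it.
- puck: bystander: dark steel tamper base, 58 mm across, 35 mm tall, origin at its underside's centre. Leave it.

How it is judged:
By the outcome, as a careful person would: the job done as asked, in the order asked, and still so for the second after the job is handed in, with the robot touching nothing.
Of press, thermo, opener, shears only 3 to 4 are there at a start; the rules pass over those that are not, and their reading is None.
At some moment in a run one of press, thermo, opener, shears may be knocked a few centimetres aside while the robot is not near it.
Once in a run the grip may slacken for a moment while it holds something.
It also fails if it takes over 210 s, if anything falls off the work surface, if the arm or the gripper's body presses on something with over 40 N, if the wrist force passes 120 N, or if a joint passes its speed limit or range.

## Working session

There is one attempt and no reset: what is moved stays moved. The work goes in short steps, each a Python script; the robot and the scene stay as the last script left them, time stands still between calls to the robot, and variables do not carry over. Pictures are saved under pics/ and viewed, at most 14 in all, crops included, and the job is handed in when it is done.

```bash
ls; mkdir -p pics; python3 - <<'E'
from bench import env
import cv2,numpy as np
o=env.observe(); print(o['clock'],o['position'],o['orientation'],env.tip_extent)
for n in ("top","side"):
    c=env.capture(n); cv2.imwrite(f'pics/{n}0.png',c['image']); np.savez(f'{n}0.npz',**c)
    print(n,c['intrinsics'].tolist(),(-c['R'].T@c['t']).round(3), c['R'].round(3).tolist())
E
```

```text
bench.py
pics
0.0 [0.2381715  0.54997928 0.23582766] [ 2.02986858e-01  9.79181042e-01 -8.58057151e-04 -2.94063003e-04] 0.014
top [[387.3868151585226, 0.0, 282.7144492613935], [0.0, 387.3868151585226, 206.33913585761326], [0.0, 0.0, 1.0]] [ 0.274 -0.011  1.225] [[0.044, -0.999, -0.003], [-0.973, -0.042, -0.228], [0.228, 0.012, -0.974]]
side [[500.3760677668444, 0.0, 283.38898104999885], [0.0, 500.3760677668444, 212.57165287361659], [0.0, 0.0, 1.0]] [-0.024 -0.685  1.068] [[0.792, -0.611, 0.007], [-0.451, -0.592, -0.668], [0.412, 0.526, -0.744]]
```

View pics/top0.png

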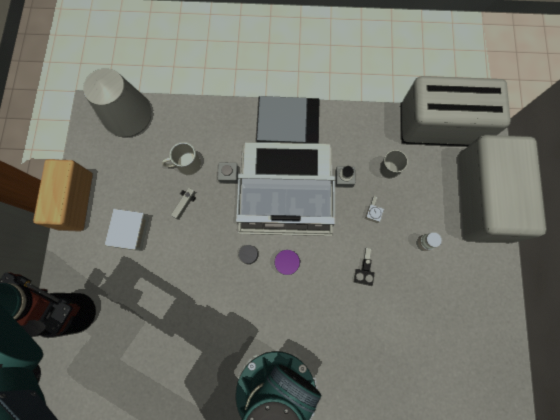

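View pics/side0.png

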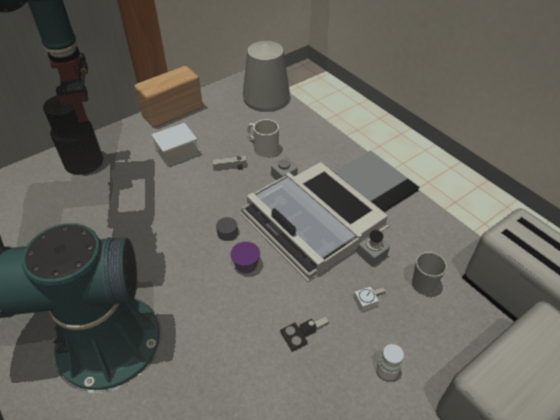

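Top view: opener (183,203), thermo (375,212), shears (366,268), guard handle (286,218), plunger on the right pod (346,172), dome on the left pod (228,172). There's no press visible so far, but the arm hides part of the left side.

```bash
cat > h.py <<'E'
from bench import env
import cv2,numpy as np,time
from scipy.spatial.transform import Rotation as Ro
def quat(a):  # tool down, closing line y at world angle a
    y=np.array([np.cos(a),np.sin(a),0]); z=np.array([0,0,-1.]); return Ro.from_matrix(np.c_[np.cross(y,z),y,z]).as_quat()
def px(c,u,v,z):  # pixel -> world at height z
    d=c['R'].T@np.linalg.solve(c['intrinsics'],[u,v,1.]); o=-c['R'].T@c['t']; return o+d*(z-o[2])/d[2]
def proj(c,X):
    p=c['intrinsics']@(c['R']@np.asarray(X)+c['t']); return p[:2]/p[2]
def cloud(c):
    K=c['intrinsics'];r=c['range_z'];v,u=np.indices(r.shape)
    P=np.stack([(u-K[0,2])/K[0,0]*r,(v-K[1,2])/K[1,1]*r,r],-1)
    W=(P-c['t'])@c['R']; W[r==0]=np.nan; return W
def grab(n,name):
    c=env.capture(n); cv2.imwrite(f'pics/{name}.png',c['image']); np.savez(f'{name}.npz',**c); return c
E
python3 - <<'E'
from h import *
c=env.capture('top')
for n,u,v,z in [('opener',183,203,.03),('thermo',375,212,.03),('shears',366,268,.02),('handle',286,218,.086),('plunger',346,172,.085),('nearL',236,230,.0),('nearR',332,233,0),('dome',228,170,.08),('puck',248,254,.035),('snack',288,262,.053)]:
    print(n,px(c,u,v,z).round(3))
s=px(c,366,268,.02)
for xy in [(.5,0.01)]:
    env.move_ptp([xy[0],xy[1],.36],quat(np.pi/2)); 
    c=grab('wrist','w1'); print((-c['R'].T@c['t']).round(3),c['R'].round(2).tolist(),env.observe()['clock'],env.observe()['joint_pos'])
c=grab('top','top1')
E
```

```text
opener [0.551 0.321 0.03 ]
thermo [ 0.548 -0.288  0.03 ]
shears [ 0.372 -0.261  0.02 ]
handle [ 0.505 -0.008  0.086]
plunger [ 0.658 -0.187  0.085]
nearL [0.477 0.15  0.   ]
nearR [ 0.48  -0.157  0.   ]
dome [0.65  0.178 0.08 ]
puck [0.398 0.103 0.035]
snack [ 0.377 -0.02   0.053]
[0.428 0.009 0.508] [[0.0, 1.0, -0.0], [0.97, -0.0, 0.26], [0.26, -0.0, -0.97]] 2.3917 [-1.17018313e-01  1.18237771e-01  1.53185256e+00  2.19089257e-04
  1.49188551e+00 -1.68870631e+00]
```

View pics/w1.png

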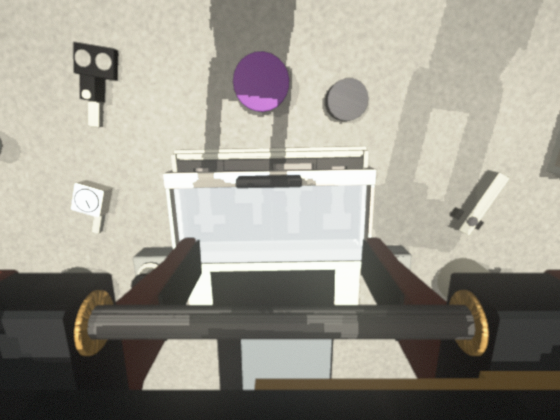

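View pics/top1.png

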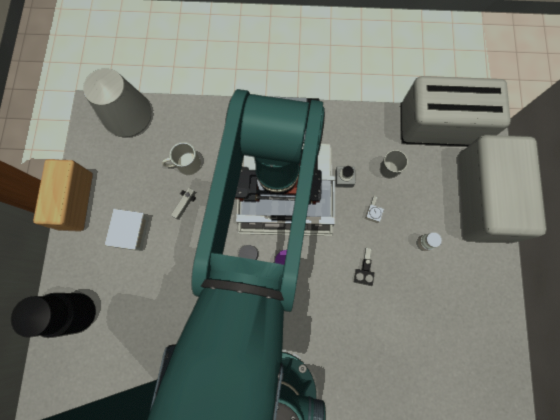

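Wrist view: opener (480,203), thermo (88,200), shears (93,80), handle (269,181). The second top view, with the arm moved, shows no press where the arm had been, so three tools are there. Next I'll locate the handle and the tools by depth.

```bash
cat >> h.py <<'E'
def rect(P):
    (cx,cy),(w,h),a=cv2.minAreaRect((P*1000).astype(np.float32)); return (round(cx,1),round(cy,1)),(round(w,1),round(h,1)),round(a,1)
def region(W,c,r,zl,zh):
    m=(np.abs(W[...,0]-c[0])<r)&(np.abs(W[...,1]-c[1])<r)&(W[...,2]>zl)&(W[...,2]<zh); return W[m]
E
python3 - <<'E'
from h import *
for n in ('w1','top0','side0'):
    W=cloud(np.load(n+'.npz'))
    print(n)
    for k,c,r,zl,zh in [('handle',(.505,-.008),.07,.075,.1),('opener',(.55,.32),.08,.022,.045),('openerall',(.55,.32),.08,.006,.045),('thermo',(.548,-.288),.07,.022,.045),('thermoall',(.548,-.288),.07,.006,.045),('shears',(.372,-.261),.08,.022,.045),('shearsall',(.372,-.261),.08,.006,.045),('plunger',(.658,-.187),.05,.075,.1)]:
        P=region(W,c,r,zl,zh); print(k,len(P), rect(P[:,:2]) if len(P)>4 else '', np.median(P[:,2]).round(4) if len(P) else '')
E
python3 -c "
import cv2
i=cv2.imread('pics/w1.png')[135:275,120:400];cv2.imwrite('pics/w1c.png',cv2.resize(i,None,fx=2.8,fy=2.8,interpolation=2))"
```

```text
w1
handle 737 ((507.6, -8.3), (14.3, 89.1), 1.1) 0.0855
opener 1030 ((552.4, 321.2), (21.3, 103.9), 62.5) 0.0294
openerall 1551 ((551.5, 318.6), (50.0, 104.1), 76.8) 0.0284
thermo 887 ((544.7, -289.4), (45.3, 44.7), 72.0) 0.0304
thermoall 1268 ((561.8, -295.0), (45.4, 80.6), 72.0) 0.0296
shears 470 ((382.1, -263.4), (22.8, 33.7), 80.6) 0.03
shearsall 2314 ((379.3, -263.5), (58.3, 113.2), 80.4) 0.0146
plunger 102 ((651.6, -203.4), (8.4, 28.9), 40.1) 0.0843
top0
handle 147 ((508.1, -3.8), (14.5, 87.3), 0.2) 0.0853
opener 220 ((552.0, 323.8), (22.2, 103.5), 64.0) 0.0305
openerall 328 ((547.0, 322.7), (147.7, 154.0), 89.1) 0.0284
thermo 195 ((545.0, -287.0), (43.9, 44.3), 73.3) 0.0306
thermoall 264 ((564.1, -270.8), (112.4, 129.2), 77.6) 0.0295
shears 85 ((382.8, -261.2), (22.8, 33.9), 79.0) 0.0301
shearsall 437 ((375.4, -266.6), (93.8, 158.0), 77.0) 0.0149
plunger 106 ((661.6, -191.7), (33.4, 34.7), 42.7) 0.0846
side0
handle 190 ((507.0, -7.6), (17.8, 88.3), 1.3) 0.085
opener 211 ((550.4, 321.8), (29.6, 104.0), 59.8) 0.0299
openerall 376 ((554.8, 326.5), (138.2, 153.7), 4.5) 0.0243
thermo 322 ((544.0, -288.5), (47.6, 46.2), 73.6) 0.0307
thermoall 477 ((548.5, -295.3), (116.6, 119.3), 6.0) 0.0292
shears 146 ((381.5, -262.6), (22.9, 34.4), 80.3) 0.0304
shearsall 756 ((367.1, -252.3), (132.2, 148.4), 7.9) 0.0149
plunger 143 ((660.9, -193.3), (36.2, 34.2), 23.4) 0.085
```

View pics/w1c.png

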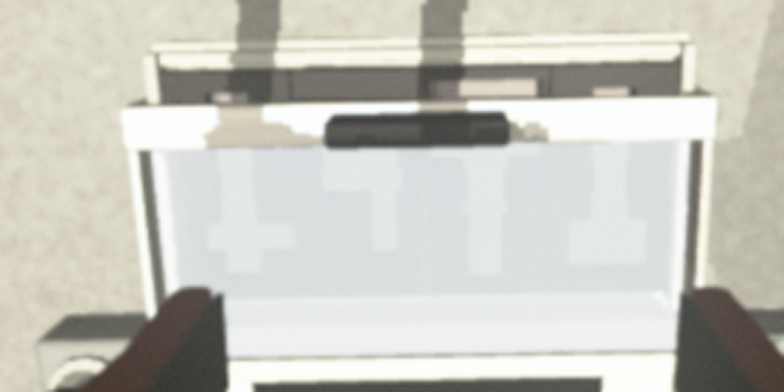

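The view through the guard shows four pockets. From image left they are opener/thermo-like, L-shaped, shears-like and T. I'll open the guard and look from closer.

```bash
cat >> h.py <<'E'
def best(a,p,prefer=None):
    r=[]
    for k in (a,a+np.pi):
        try: q=env.inverse_kinematics(p,quat(k))
        except Exception: q=None
        if q is not None: r.append((abs(q[5]),k))
    return quat(min(r)[1])
E
python3 - <<'E'
from h import *
th=np.radians(1.); q=best(th,[.508,-.007,.2]); ex=np.array([np.cos(th),np.sin(th),0])
p=np.array([.508,-.007,.2])
env.move_gripper(.05)
env.move_ptp(p,q)
p[2]=.079; print(env.servo_line(p,q,rate=.1,contact_N=8)); env.move_gripper(0.0)
o=env.observe(); print(o['finger_gap'],o['position'],o['force'])
hit=env.servo_line(p+ex*.16,q,rate=.08,contact_N=14); o=env.observe(); print(hit,o['position'],o['force'],o['finger_gap'])
env.move_gripper(.05); p1=o['position'].copy(); p1[2]=.22; env.servo_line(p1,q,rate=.2)
env.move_ptp([.60,-.005,.30],quat(np.pi/2)); c=grab('wrist','w2'); print(env.observe()['clock'],env.observe()['joint_pos'])
W=cloud(c); P=region(W,(.65,-.007),.08,.075,.1); print(rect(P[:,:2]))
E
```

```text
False
0.013778493225718945 [ 0.50814845 -0.00700861  0.07909658] [-0.82440462  0.62132476  1.0860173 ]
True [ 0.62288312 -0.0047292   0.07898385] [-1.69597847 -0.16755784  5.0473804 ] 0.013905489724453548
10.9333 [-1.23419463e-01  3.10861608e-01  1.42457277e+00 -2.86425069e-06
  1.40743783e+00 -1.69340655e+00]
((622.1, -6.0), (14.5, 88.2), 1.1)
```

View pics/w2.png

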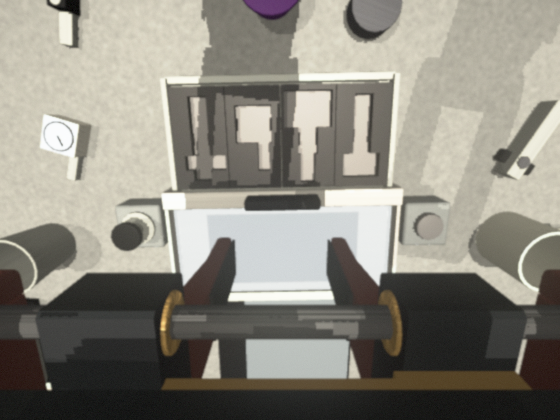

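The guard is open, with the handle at (282,203), and all four pockets are clear. From image left they are opener, thermo, press (T) and shears. I'll measure the pockets from a better pose.

```bash
cat > fit.py <<'E'
from h import *
from scipy.optimize import minimize
SH={'press':[(-50,24,-10,10),(24,52,-22,22)],'thermo':[(-22,22,-22,22),(22,58,6,18)],'opener':[(-52,52,-10,10),(22,38,-20,30)],'shears':[(-16,18,-11,11),(-58,-16,-29,29),(18,55,-8,8)]}
def sdf(name,g):  # signed distance (mm) to union of boxes, approx; negative inside
    d=[]
    for a,b,c,e in SH[name]:
        q=np.abs(g-[(a+b)/2,(c+e)/2])-[(b-a)/2,(e-c)/2]
        d.append(np.linalg.norm(np.maximum(q,0),axis=1)+np.minimum(q.max(1),0))
    return np.min(d,0)
def fit(name,pts,inside,x0,grow=1.5):
    # pts Nx2 m, inside bool: maximise agreement with grown outline
    s=np.where(inside,1.,-1.)
    def f(x):
        c,t=x[:2],x[2]*.02; R=np.array([[np.cos(t),-np.sin(t)],[np.sin(t),np.cos(t)]])
        return np.mean(np.maximum(-1,np.minimum(1,s*(sdf(name,(pts*1000-c)@R)-grow)/2)))
    r=minimize(f,[x0[0]*1000,x0[1]*1000,x0[2]/.02],method='Nelder-Mead',options=dict(xatol=.02,fatol=1e-7,maxiter=900,initial_simplex=[[x0[0]*1000+a,x0[1]*1000+b,(x0[2])/.02+c] for a,b,c in [(0,0,0),(6,0,0),(0,6,0),(0,0,5)]]))
    return r.x[0]/1000,r.x[1]/1000,r.x[2]*.02,r.fun
def plane(c,z):
    v,u=np.indices(c['range_z'].shape); o=-c['R'].T@c['t']
    d=np.stack([u,v,np.ones_like(u)],-1)@np.linalg.inv(c['intrinsics']).T@c['R']
    return (o+d*((z-o[2])/d[...,2])[...,None])[...,:2]
E
python3 - <<'E'
from fit import *
env.move_ptp([.54,-.005,.22],quat(np.pi/2)); c=grab('wrist','w3')
W=cloud(c); Q=plane(c,.025); z=W[...,2]
m=np.isfinite(z)&(Q[...,0]>.48)&(Q[...,0]<.62)&(np.abs(Q[...,1]+.005)<.16)
F=m&(abs(z-.025)<.002); print('foam',rect(Q[F]), np.nanmedian(z[F]))
P=m&(z<.0225)&(z>.006)
for k in cv2.connectedComponentsWithStats(P.astype(np.uint8))[2:]: print(k.round(1).tolist()[:12])
E
python3 -c "
import cv2
i=cv2.imread('pics/w3.png');cv2.imwrite('pics/w3c.png',cv2.resize(i[:260],None,fx=1.42,fy=1.42))"
```

```text
foam ((550.0, -5.9), (139.0, 304.3), 0.1) 0.024823832171516753
[[0, 0, 560, 420, 223144], [145, 133, 39, 8, 114], [154, 133, 3, 1, 3], [158, 133, 1, 1, 1], [160, 133, 2, 3, 3], [180, 133, 7, 4, 12], [189, 133, 52, 12, 134], [241, 133, 4, 3, 6], [246, 133, 1, 1, 1], [248, 133, 1, 1, 1], [250, 132, 37, 4, 74], [258, 133, 1, 1, 1]]
[[279.2, 210.5], [161.9, 135.4], [155.0, 133.0], [158.0, 133.0], [160.3, 134.0], [183.3, 133.8], [213.8, 135.0], [242.8, 133.8], [246.0, 133.0], [248.0, 133.0], [268.4, 133.8], [258.0, 133.0]]
```

View pics/w3c.png

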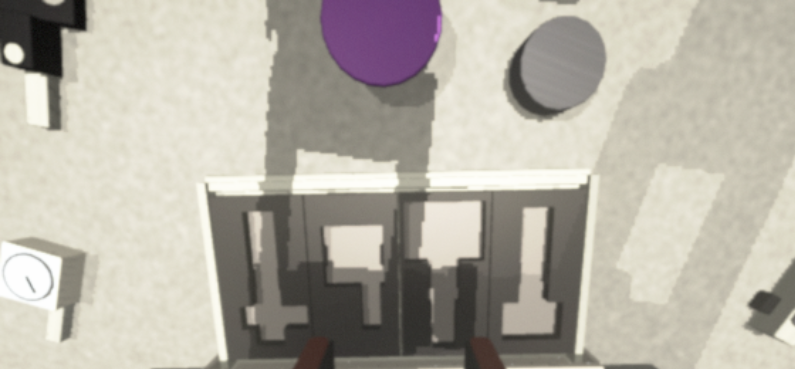

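Order from image left: opener (277,270), thermo (355,270), shears (445,270) and press (530,270). All their x axes point away from the robot.

```bash
python3 - <<'E'
from fit import *
c=np.load('w3.npz'); W=cloud(c); Q=plane(c,.025); z=W[...,2]
for k,y in [('opener',-.11),('thermo',-.04),('shears',.03),('press',.10)]:
    m=np.isfinite(z)&(Q[...,0]>.495)&(Q[...,0]<.618)&(abs(Q[...,1]-y)<.034)&(z<.028)
    P=Q[m]; ins=z[m]<.0225
    b=min((fit(k,P,ins,(x0,y,0.01)) for x0 in (.54,.555,.57)),key=lambda r:r[3])
    print(k,np.round(b,4),ins.sum(),rect(P[ins]))
# base near edge / foam blocks
m=np.isfinite(z)&(abs(z-.025)<.0015)&(Q[...,0]<.515)&(abs(Q[...,1]+.005)<.14)
print('foam near edge x by y', [np.percentile(Q[m&(abs(Q[...,1]-y)<.01)][:,0],1).round(4) for y in (-.1,0,.1)])
# tools, from w3+w1, coarse again with orientation
for n in ('w1',):
    c=np.load(n+'.npz');W=cloud(c)
    for k,xy,t0,rr in [('shears',(.382,-.2635),np.radians(-10),.08),('thermo',(.5447,-.2894),np.radians(-18),.08),('opener',(.5524,.322),np.radians(-28),.08)]:
        for t in (t0,t0+np.pi,t0+np.pi/2,t0-np.pi/2):
            m=np.isfinite(W[...,2])&(abs(W[...,0]-xy[0])<rr)&(abs(W[...,1]-xy[1])<rr); P=W[m]
            print(k,np.round(fit(k,P[:,:2],P[:,2]>.006,(*xy,t),0),4))
E
```

```text
opener [ 0.5497 -0.1115  0.0197 -0.8737] 2428 ((557.9, -107.7), (66.2, 121.5), 87.7)
thermo [ 0.5306 -0.0421  0.0139 -0.8525] 2454 ((558.0, -36.8), (60.6, 118.9), 89.9)
shears [ 0.5484  0.0275  0.0265 -0.8577] 3479 ((556.5, 30.2), (122.1, 66.7), 0.0)
press [ 0.5447  0.0974  0.0152 -0.8107] 2770 ((556.7, 104.2), (59.9, 122.0), 89.9)
foam near edge x by y [np.float64(0.485), np.float64(0.4831), np.float64(0.4257)]
shears [ 0.3809 -0.2633 -0.1504 -0.9366]
shears [ 0.3249 -0.2411  2.4666 -0.7832]
shears [ 0.3578 -0.2307  1.3999 -0.7686]
shears [ 0.3809 -0.2633 -0.1505 -0.9366]
thermo [ 0.5441 -0.2885 -0.3292 -0.9434]
thermo [ 0.5441 -0.2882  2.8358 -0.8878]
thermo [ 0.5441 -0.2883  1.2692 -0.8895]
thermo [ 0.5443 -0.2881 -1.8612 -0.907 ]
opener [ 0.5517  0.32   -0.4728 -0.9267]
opener [ 0.5514  0.3201  2.6589 -0.8859]
opener [ 0.5711  0.2809  1.3595 -0.7063]
opener [ 0.5959  0.3278 -2.8341 -0.737 ]
```

```bash
cat > job.py <<'E'
from fit import *
YP=.018
POCK={'opener':(.5497,-.1115),'thermo':(.5306,-.0421),'shears':(.5484,.0275),'press':(.5447,.0974)}
GX={'opener':0.,'thermo':0.,'shears':.001}; WID={'opener':.02,'thermo':.044,'shears':.022}
GH=.031  # TCP above tool underside
def rot(t,v): return np.array([np.cos(t)*v[0]-np.sin(t)*v[1],np.sin(t)*v[0]+np.cos(t)*v[1]])
def look(k,x0):
    env.move_ptp([x0[0],x0[1],.22],quat(np.pi/2)); c=grab('wrist','l_'+k); W=cloud(c)
    m=np.isfinite(W[...,2])&(abs(W[...,0]-x0[0])<.075)&(abs(W[...,1]-x0[1])<.075); P=W[m]
    r=fit(k,P[:,:2],P[:,2]>.006,x0,0); print('look',k,np.round(r,4)); return r
def pick(k,r):
    t=r[2]; g=np.array(r[:2])+rot(t,(GX[k],0)); q=quat(t+np.pi/2)
    env.move_gripper(WID[k]+.022); env.move_ptp([*g,.14],q)
    hit=env.servo_line([*g,GH],q,rate=.12,contact_N=6); print('down hit',hit)
    env.move_gripper(0.); print('gap',env.observe()['finger_gap'])
    env.servo_line([*g,.15],q,rate=.15); o=env.observe(); print('lift gap',o['finger_gap'],o['grip_force'],o['clock'])
def insert(k):
    q=quat(YP+np.pi/2); pc=np.array(POCK[k])+rot(YP,(GX[k],0))
    env.move_ptp([*pc,.15],q); print('gap over',env.observe()['finger_gap'])
    env.servo_line([*pc,.035+GH],q,rate=.15)
    for i,(dx,dy) in enumerate([(0,0),(1.2,0),(-1.2,0),(0,1.2),(0,-1.2),(2.2,0),(-2.2,0),(1.5,1.5),(-1.5,-1.5),(1.5,-1.5),(-1.5,1.5)]):
        p=pc+rot(YP,(dx/1000,dy/1000)); env.servo_line([*p,.029+GH],q,rate=.08)
        hit=env.servo_line([*p,.0105+GH],q,rate=.03,contact_N=3.); o=env.observe(); b=o['position'][2]-GH
        print(i,hit,'base z',b.round(4),o['force'].round(1),o['finger_gap'].round(4))
        if b<.0225: break
    else: return False
    hit=env.servo_line([*o['position'][:2],.0100+GH],q,rate=.03,contact_N=16.); o=env.observe()
    print('press',hit,(o['position'][2]-GH).round(4),o['force'].round(1),o['position'][:2]-pc,o['finger_gap'])
    return True
def release(k):
    o=env.observe(); p=o['position']; env.move_gripper(WID[k]+.012); env.servo_line([p[0],p[1],.12],rate=.15); print('t',env.observe()['clock'])
E
python3 - <<'E'
from job import *
r=look('shears',(.381,-.263,-.15))
if r[3]<-.9:
    pick('shears',r)
    print(insert('shears'))
E
```

```text
look shears [ 0.3877 -0.2636 -0.4897 -0.143 ]
```

```bash
sed -i 's/<.075); P=W/<.075)\&(W[...,2]<.045); P=W/' job.py; python3 - <<'E'
from job import *
r=look('shears',(.381,-.263,-.15))
if r[3]<-.9:
    pick('shears',r)
    print(insert('shears'))
E
```

```text
look shears [ 0.3823 -0.2639 -0.1552 -0.9718]
down hit False
gap 0.021893245243245645
lift gap 0.021792848966931958 29.984950125217438 16.2083
gap over 0.02177928764883137Traceback (most recent call last):
  File "<stdin>", line 5, in <module>
  File "job.py", line 24, in insert
    print(i,hit,'base z',b.round(4),o['force'].round(1),o['finger_gap'].round(4))
                                                        ^^^^^^^^^^^^^^^^^^^^^
AttributeError: 'float' object has no attribute 'round'
```

View pics/l_shears.png

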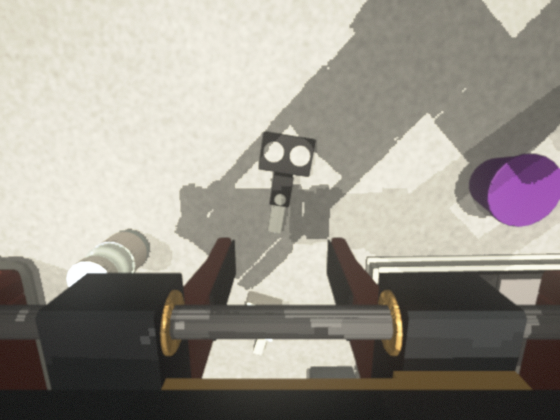

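The shears sit clear between the fingers in view, at (282,185), so the fit is sound. I'll fix the print and go on with the insertion.

```bash
sed -i "s/o\['finger_gap'\].round(4)/round(o['finger_gap'],4)/" job.py; python3 - <<'E'
from job import *
o=env.observe(); print(o['position']-[0,0,GH],o['force'],o['finger_gap'])
env.servo_line([*o['position'][:2],.12],rate=.1)
print(insert('shears'))
E
```

```text
[0.54998038 0.02774086 0.02510118] [1.06511628 1.2400917  2.67180693] 0.02174615170402223
gap over 0.02205507174589816
0 True base z 0.0249 [-0.8  1.9  4.1] 0.0219
1 True base z 0.0248 [0.5 0.6 3.9] 0.0221
2 True base z 0.0249 [ 0.7 -1.2  3.7] 0.0218
3 True base z 0.0236 [ 1.9 -1.2  2.4] 0.0218
4 True base z 0.0247 [0.3 0.4 3.4] 0.022
5 True base z 0.0244 [-0.6  1.4  3.4] 0.0218
6 True base z 0.0244 [-0.1 -0.5  4.6] 0.0218
7 True base z 0.0199 [-0.4  3.4 -1. ] 0.0219
press True 0.0103 [-0.1 -1.1  4.7] [0.00160318 0.00208282] 0.021678801840085842
True
```

The shears are seated at an offset of (1.6, 2.1) mm from my estimate. I'll apply that to the other pockets and do the thermo next.

```bash
sed -i "s/^GX=/for _k in POCK: POCK[_k]=(POCK[_k][0]+.0014,POCK[_k][1]+.0017)\nGX=/" job.py; python3 - <<'E'
from job import *
release('shears')
r=look('thermo',(.544,-.2885,-.33))
if r[3]<-.9:
    pick('thermo',r)
    if insert('thermo'): release('thermo')
E
```

```text
t 26.675
look thermo [ 0.5672 -0.3248 -0.0947 -0.9729]
down hit False
gap 0.04373895970337592
lift gap 0.04397627433627639 29.99381572008133 31.5917
gap over 0.04357652457293932
0 True base z 0.0246 [-0.3  0.6  4.1] 0.0441
1 True base z 0.0241 [0.2 0.5 3.3] 0.0436
2 True base z 0.0195 [ 1.5 -0.3 -2.1] 0.0438
press True 0.011 [0.6 0.  2.8] [-1.69104911e-04 -7.28335517e-05] 0.044026495801961114
t 36.6833
```

The thermo had been knocked aside, but the fresh look caught that and it's now seated. The opener is next.

```bash
python3 - <<'E'
from job import *
r=look('opener',(.5517,.32,-.473))
if r[3]<-.9:
    pick('opener',r)
    if insert('opener'): release('opener')
E
```

```text
look opener [ 0.5527  0.3219 -0.4751 -0.9653]
down hit False
gap 0.019371038269881683
lift gap 0.019368535473025437 29.999607503414154 41.5917
gap over 0.01991294626516794
0 True base z 0.0198 [ 2.2 -0.8 -2.9] 0.0198
press True 0.0113 [-0.7  1.   5.6] [ 0.00080375 -0.00026576] 0.020134627506261164
t 46.0083
```

```bash
python3 - <<'E'
from job import *
env.move_ptp([.56,-.005,.22],quat(np.pi/2)); c=grab('wrist','w4'); W=cloud(c)
for k in ('opener','thermo','shears'):
    P=region(W,(*POCK[k],),.03,.034,.06); x0=POCK[k]
    A,b=np.c_[P[:,:2]-x0,np.ones(len(P))],P[:,2]; s=np.linalg.lstsq(A,b,rcond=None)[0]
    print(k,len(P),rect(P[:,:2]),s.round(4))
P=region(W,(.622,-.006),.06,.075,.1); print('handle',rect(P[:,:2]))
t=env.capture('top'); W=cloud(t); P=region(W,(.6615,-.192),.035,.08,.1); print('plunger',rect(P[:,:2]),np.median(P[:,2]))
cv2.imwrite('pics/w4c.png',cv2.resize(c['image'][:270],None,fx=1.42,fy=1.42))
E
```

```text
opener 1192 ((551.1, -111.7), (59.9, 20.4), 1.0) [ 0.0119 -0.0739  0.0406]
thermo 1852 ((531.9, -42.4), (43.6, 44.1), 0.9) [ 0.0098 -0.0052  0.0417]
shears 689 ((549.4, 27.7), (34.1, 21.8), 0.4) [0.0294 0.0018 0.041 ]
handle ((621.7, -7.1), (14.0, 55.8), 1.1)
plunger ((662.0, -192.1), (33.8, 33.1), 37.5) 0.0849113994810447
```

View pics/w4c.png

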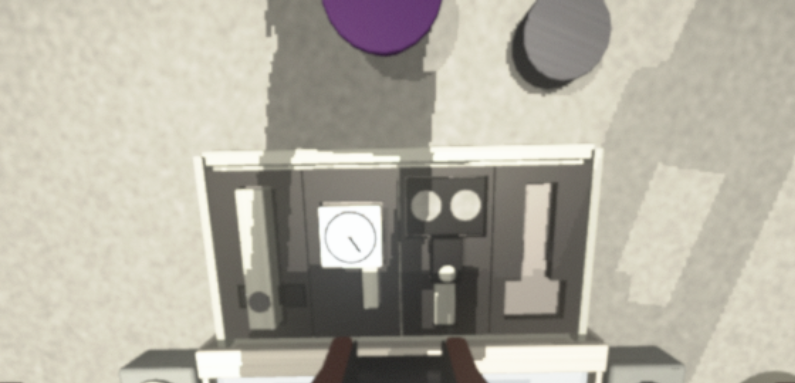

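Picture: opener (258,258), thermo (350,237) and shears (445,255) lie in their pockets with their tops at about 41 mm. I'll give each a firm push with closed fingers, then confirm the guard's stop and shut it.

```bash
python3 - <<'E'
from job import *
env.move_gripper(0.)
q=quat(YP+np.pi/2)
for k in ('shears','thermo','opener'):
    p=np.array(POCK[k])+rot(YP,(GX[k],0))
    env.move_ptp([*p,.10],q); env.servo_line([*p,.062],q,rate=.1)
    h=env.servo_line([*p,.052],q,rate=.03,contact_N=14); o=env.observe(); print(k,h,'tip z',(o['position'][2]-.014).round(4),o['force'].round(1))
    env.servo_line([*p,.10],q,rate=.15)
th=YP; ex=np.array([np.cos(th),np.sin(th),0]); p=np.array([.6226,-.005,.18]); q=best(th,p)
env.move_gripper(.05); env.move_ptp(p,q); p[2]=.079
print(env.servo_line(p,q,rate=.1,contact_N=8)); env.move_gripper(0.)
a=env.observe()['position']
h=env.servo_line(a+ex*.02,q,rate=.04,contact_N=20); a=env.observe()['position']; print('open stop',h,a)
h=env.servo_line(a-ex*.15,q,rate=.08,contact_N=20); b=env.observe(); print('shut',h,b['position'],a-b['position'],b['force'],b['finger_gap'],b['clock'])
E
```

```text
shears True tip z 0.0414 [ 0.1 -0.4  7.8]
thermo True tip z 0.0413 [-1.  -0.5  7. ]
opener True tip z 0.0414 [-0.2  0.7  6.4]
False
open stop True [ 0.62284817 -0.00498747  0.07903786]
shut True [ 0.48284815 -0.00774933  0.07901823] [1.40000015e-01 2.76185641e-03 1.96301463e-05] [0.80660772 1.8312193  0.37364658] 0.014013106115592545 58.7583
```

Full travel was exactly 140 mm and the tools didn't block it. Now the plunger.

```bash
python3 - <<'E'
from job import *
o=env.observe(); p=o['position']; env.move_gripper(.05); env.servo_line([p[0],p[1],.2],rate=.15)
env.move_gripper(0.)
p=np.array([.6615,-.1925]); q=quat(YP+np.pi/2)
env.move_ptp([*p,.16],q)
for i in range(4):
    env.servo_line([*p,.108],q,rate=.1); env.sleep(.3)
    h=env.servo_line([*p,.074],q,rate=.04,contact_N=18); o=env.observe(); print(h,(o['position'][2]-.014).round(4),o['force'].round(1)); env.sleep(.2)
env.servo_line([*p,.2],q,rate=.15)
env.goto_joints([1.047,.359,1.51,0,1.272,-.115]); print(env.observe()['clock'])
c=grab('top','end'); W=cloud(c); P=region(W,(.483,-.007),.07,.075,.1); print(rect(P[:,:2]))
P=region(W,(*p,),.035,.08,.1); print(np.median(P[:,2]))
cv2.imwrite('pics/end.png',cv2.resize(c['image'][120:300,90:470],None,fx=2.1,fy=2.1))
E
```

```text
True 0.0656 [-1.6  0.5  8.2]
True 0.0656 [-2.9  0.7  8.6]
True 0.0656 [-2.1  1.   9.1]
True 0.0656 [-2.8  0.5  8.4]
73.6917
((482.4, -4.8), (14.6, 86.9), 1.3)
0.08485595298562754
```

View pics/end.png

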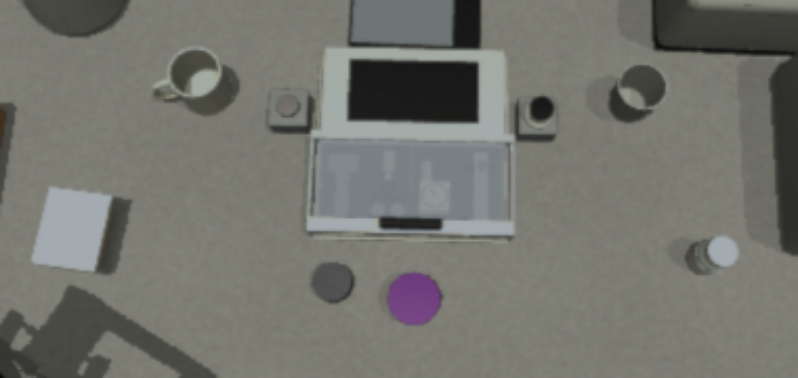

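Guard shut with the handle at (410,223), all bystanders in place. For margin I'll add three firmer plunger strokes, then hand in.

```bash
python3 - <<'E'
from job import *
p=np.array([.6615,-.1925]); q=quat(YP+np.pi/2)
env.move_ptp([*p,.2],q)
for i in range(3):
    env.servo_line([*p,.108],q,rate=.1); env.sleep(.3)
    h=env.servo_line([*p,.0775],q,rate=.04,contact_N=28); env.sleep(.2); o=env.observe(); print(h,(o['position'][2]-.014).round(4),o['force'].round(1))
env.servo_line([*p,.2],q,rate=.15)
env.goto_joints([1.047,.359,1.51,0,1.272,-.115]); print(env.observe()['clock'])
W=cloud(env.capture('top')); print(rect(region(W,(.483,-.007),.07,.075,.1)[:,:2]))
print(env.close_job())
E
```

```text
False 0.0653 [-4.6  1.  15.4]
False 0.0653 [-3.7  1.3 15.4]
False 0.0653 [-3.8  2.3 15. ]
86.9167
((481.8, -4.9), (14.7, 87.3), 0.3)
the job is handed in; nothing more can be done
None
```

The job is handed in (verdict not shown): the shears, thermometer and can opener are pressed home, the guard is shut after its full 140 mm travel, the plunger had seven strokes to its stop, the bystanders look unmoved in the last picture, and no garlic press was on the counter.

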